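# Hang the carved plaque on the sprung hook

### The arm

A 6-joint arm with a two-finger parallel gripper is mounted at the origin on the work surface. World frame = base frame: x ahead of the robot, y to its left, z up, the work surface at z = 0. Lengths are in m, angles in rad, forces in N, time in s.
With the tool pointing down it reaches from about 0.275 to 0.85 m from the base axis. Payload 19 kg.
Tool frame: the origin (TCP) lies on the mounting face of the last link; the fingertips stand 173 mm ahead of it and the grasp point (between the pads) lies 155 mm ahead of it; x points along the fingers, z is the direction in which the jaws open and shut, and the axes are right-handed (so a half turn about x gives the same grasp; the last joint's range is limited). The gripper opens to 85 mm and grips with 20 to 120 N. Pads are 22 mm wide; open, the fingers measure 114 mm over their backs; the gripper's body (76 mm by 85 mm) begins 54 mm behind the grasp point. The pads swing forward as they close: fully open they stand 13 mm farther back than shut.
Start: joints at [1.041, 0.15, 1.437, -0, 1.554, -0.134], TCP at [0.222, 0.531, 0.405] pointing down, gripper open.
Joint ranges: [-2.8, 2.8], [-0.68, 2.1], [0.12, 2.68], [-1.39, 4.53], [0.16, 2.79], [-2.81, 2.81]. Speed limits (rad/s): [1.89, 1.89, 2.22, 3.01, 3.01, 3.01].

### API

Orientations are given as a unit quaternion [w, x, y, z].
In Python, from workcell import get_obs, grab_frame, camera_info, job_done gives the robot as it stands. The module is installed in compiled form; this text tells all that it offers.
- The arm moves only by the shell command python3 -m handwheel 'ROWS' [OPENING]. ROWS is JSON, a list of rows, each a list of 2 entries, a list of its own where there are three numbers: the shift along the tool's x, y, z in m, then the turn about the tool's x in degrees. A call has exactly 5 rows; each row is the pose to reach, as a shift and turn from the pose commanded when the call began, along the tool's axes at that moment; what a row does not reach only later rows make up. A row lasts 1/12 s, in which the tool goes at most 41.7 mm and 7.16 degrees, less where a joint would pass 70% of its speed; a pose out of reach is approached as far as the arm can. A call with a gripper value outside its range is refused whole. OPENING is the opening in per cent of the stroke, from 0 (shut) to 100 (fully open), set as the call begins (- or left out, the last holds). The fingers move at their own pace and stop on an object; the grip force is fixed at half the most. Time passes only in rows, so rows that repeat a pose let the fingers close, or fill a call up. It gives the time, the measured TCP pose, the force and the opening at its end, in the units of the state.
- get_obs(): the state, without advancing time (a new reading comes with each control period).
- grab_frame(name): name is "side" or "top" or "wrist"; returns the picture (480x640x3 uint8, red, green, blue); there is no depth.
- camera_info(name): a dict with "fx", "fy", "cx", "cy" (pixels), "xyz" and "orientation" of the camera in the world. Camera axes: x right, y up, looking along -z (the intrinsics and any distortion apply to the point x, -y, -z); pixel columns grow to the right and rows downward; lengths in m; the calibration is good to about 2 mm. The wrist camera is an equidistant fisheye: a pixel r from the principal point sees the ray r / f radians off the axis. A picture is of the moment at which its call begins: read the wrist's pose just before it. camera_info takes no time and is no camera call; for the wrist camera it gives the pose at the moment of the call.
- job_done(): hands the job in, once; it reports no verdict.
The state is a dict: "t": time; "joint_pos": joint angles; "joint_vel": joint speeds; "tau": joint torques, N m; "position": TCP position; "tcp_rot": TCP orientation; "ft_force": force on the tool from outside, world axes, zero at the start; "ft_torque": the same for the moment, N m; "width": finger opening in m.
Only numpy, scipy, OpenCV 4.12 (cv2) and the standard library are available. Lean on these libraries where they do the work, as an engineer would, in place of code of your own. Each camera call takes 0.05 s, during which the arm holds its last target.

### The job

Lift the wooden plaque out of its drying rack and hang it on the display stand's sprung hook, with the carved rosette facing outward, away from the stand's board. Slide the bar above its hole down behind the hook's spring leaf and press it slowly and gently home (well under 25 N) until you feel it sit firmly on the hook's stop, upright; then let go. Leave the spool, jar and hoop where they are.

Things in the scene. Friction and masses are not known exactly. Their poses are not given: they have to be found in the camera images.
- plaque: wooden plaque standing upright in the rack, 8 mm thick (its x), 100 mm wide (y), 186 mm tall (z), about 0.18 kg. Origin: centre of its underside. Above z = 140 mm a plain neck 40 mm wide, grip its top 20 mm across its 8 mm thickness. Hole 28 mm wide, z = 56 to 122 mm, on the centre line. +x points out of the carved face, which may face either way at the start; the other face is bare
- eye (a point): on the plaque: middle of the upper edge of the hole (underside of the bar that hangs on the hook), mid thickness, 122 mm above the plaque's underside; plaque axes
- face (a point): on the plaque's carved side: raised round rosette, 32 mm across, 3 to 6 mm proud; the point is at its middle, 10 mm out from mid thickness, 38 mm above the underside
- stand: fixed wooden display stand: base 120 x 130 x 12 mm and an upright board 110 mm wide, 14 mm thick, 197 mm tall. Origin on the work surface below the board's front face, which is the stand's plane x = 0. Outward is the stand's +x, z is up. The hook is in the middle of this front face
- hook: steel hook, 14 mm wide (y), 16 mm out from the board, underside 16 mm below its origin. On it a rigid stop (8 x 12 mm) on which the plaque's bar finally sits. Origin 4 mm out from the board, 175 mm above the work surface; axes as the stand. The stop's top is set anywhere from 8 mm below to 8 mm above the origin: not measured, find it by feel. Over 25 N would bend it
- rack: fixed wooden rack, 62 mm (x) x 130 mm (y) x 30 mm tall, with a slot 11 mm wide along its y, slot floor 10 mm above the work surface, in which the plaque stands. Origin: centre of its underside
- spool: bystander: wooden spool, 52 mm across, 45 mm tall; origin at its underside
- jar: bystander: glass jar with a lid, 54 mm across, 75 mm tall; origin at its underside
- hoop: bystander: wooden ring lying flat, 68 mm across, 12 mm tall; origin at its underside
- leaf (a point): top edge of the hook's steel spring leaf, 14 mm wide, 16 mm from the board, 31 mm above the hook's origin. Up to 14 mm above the origin it is upright, 5 mm from the board, then flares out (20 mm in all). It passes through the plaque's hole; the 8 mm bar wedges down behind it. It yields up to 9 mm (3 N plus 1 N/mm); sliding down takes about 3 to 13 N, most at the flare
Mind the look-alikes: they are no part of the job. Leave any blue or green look-alike of the plaque alone.

How it is judged:
By the outcome, as a careful person would: the job done as asked, in the order asked, and still so for the second after the job is handed in, with the robot touching nothing.
It also fails if it takes over 72 s, if anything falls off the work surface, if the arm or the gripper's body presses on something with over 40 N, if the wrist force passes 120 N, or if a joint passes its speed limit or range.

## Working session

There is one attempt and no reset: what is moved stays moved. The work goes in short steps, Python scripts to look and compute and a shell command to move; the robot and the scene stay as the last step left them, time stands still between calls to the robot, and variables do not carry over. Pictures are saved under pics/ and viewed, and the job is handed in when it is done.

```bash
mkdir -p pics; ls
python3 - <<'E'
from workcell import *
import cv2
o=get_obs()
for k,v in o.items(): print(k,v)
for n in ["side","top","wrist"]:
    print(n,camera_info(n)); cv2.imwrite(f"pics/{n}0.png",grab_frame(n)[:,:,::-1])
E
```

```text
pics
t 0.0
joint_pos [ 1.04097143e+00  1.50993052e-01  1.43804229e+00  1.69806577e-05
  1.55380631e+00 -1.34028466e-01]
joint_vel [ 0.00089502 -0.00101841  0.00080335 -0.00307554 -0.00105153 -0.00217645]
tau [ 8.48886248e-04 -7.13043451e+01 -5.70877182e+01 -1.02739152e-04
  8.66428338e-03 -5.13014936e-05]
position [0.22169842 0.53049968 0.40406571]
tcp_rot [ 0.58814585 -0.39212438  0.58894502  0.39174826]
ft_force [-0.56671241  0.32733275 -0.60148951]
ft_torque [-0.00262725 -0.01036911 -0.01898287]
width 0.08520121085249384
side {'fx': 456.34619108344583, 'fy': 456.34619108344583, 'cx': 315.44117892551986, 'cy': 243.84103367435273, 'xyz': array([ 0.32761943, -0.6668132 ,  0.58085884]), 'orientation': array([ 0.85677931,  0.48228205, -0.08767568, -0.16014437])}
top {'fx': 541.5175006281067, 'fy': 541.5175006281067, 'cx': 328.9825627931903, 'cy': 236.8500807429311, 'xyz': array([0.42356337, 0.00662931, 1.22380208]), 'orientation': array([ 0.71198396,  0.04828075, -0.04825212, -0.69887019])}
wrist {'fx': 371.64829954431775, 'fy': 371.64829954431775, 'cx': 323.8736604602242, 'cy': 236.69956294596247, 'xyz': array([0.15519487, 0.55763007, 0.3748419 ]), 'orientation': array([ 0.82377665, -0.11950551, -0.08053076,  0.54829305])}
```

View pics/side0.png

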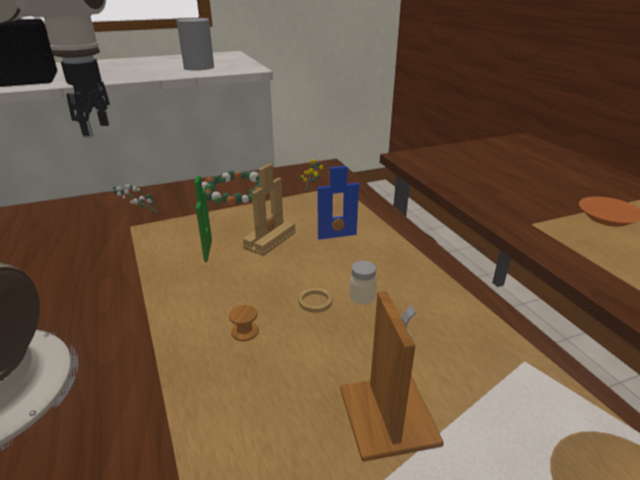

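View pics/top0.png

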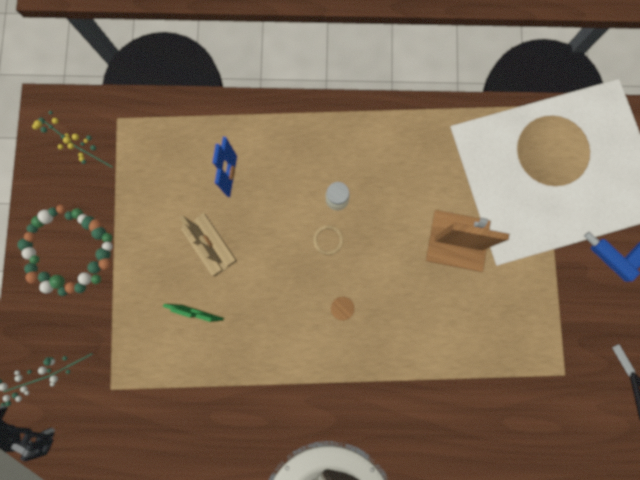

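View pics/wrist0.png

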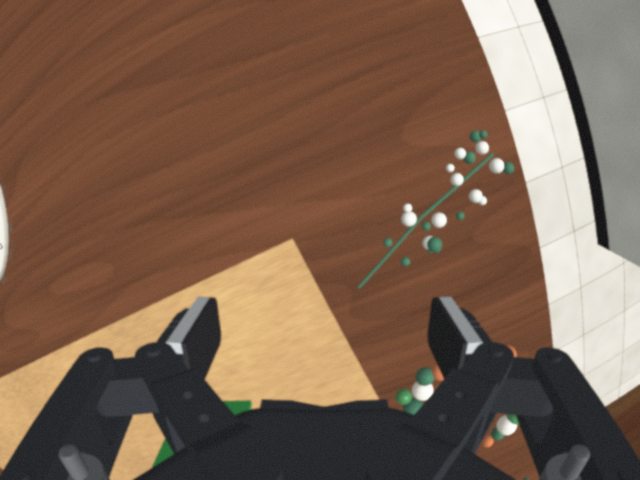

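Side view: bare wooden plaque in the rack at (268,205), a green look-alike at (204,220) and a blue one at (338,205). The stand is at (395,375), with its hook on the far side at (408,318). Only the wooden plaque in the rack fits, so I'll confirm it in an enlarged crop.

Run:
```python
import cv2,numpy as np
s=cv2.imread("pics/side0.png");t=cv2.imread("pics/top0.png")
a=cv2.resize(s[155:255,230:310],None,fx=6,fy=6,interpolation=cv2.INTER_CUBIC)
b=cv2.resize(t[200:290,170:250],None,fx=6,fy=6,interpolation=cv2.INTER_CUBIC)
cv2.imwrite("pics/c1.png",a);cv2.imwrite("pics/c2.png",b)
cv2.imwrite("pics/c3.png",cv2.resize(t[200:280,415:520],None,fx=7,fy=7,interpolation=cv2.INTER_CUBIC))
cv2.imwrite("pics/c4.png",cv2.resize(s[285:460,330:450],None,fx=3.4,fy=3.4,interpolation=cv2.INTER_CUBIC))
```

```text
(no output)
```

View pics/c1.png

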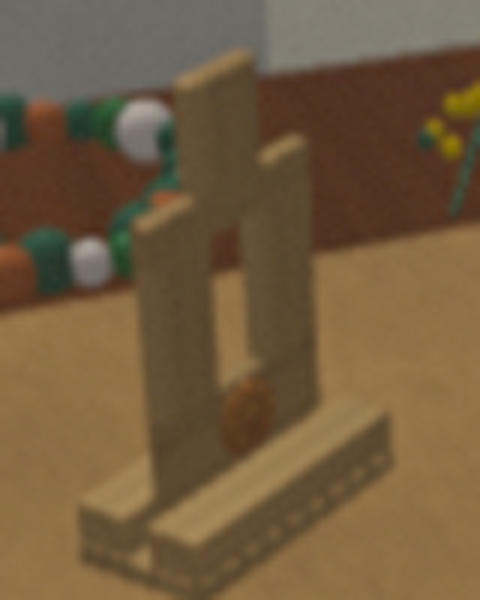

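View pics/c2.png

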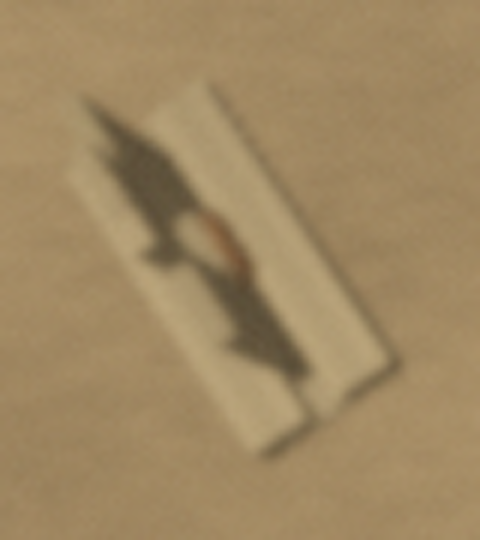

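View pics/c3.png

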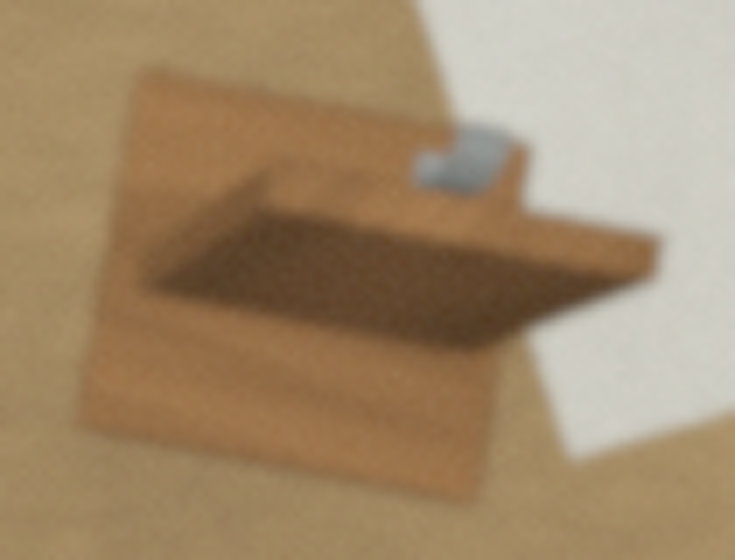

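View pics/c4.png

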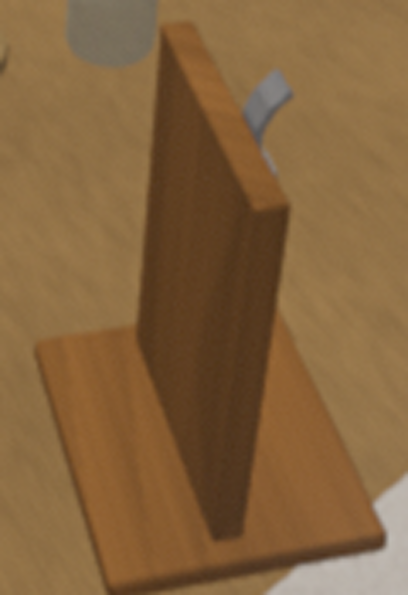

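The crop confirms it: the wooden plaque stands in the rack with its rosette facing the side camera. Next I'll fit the poses of the plaque/rack and the stand from the corner pixels.

```bash
cat > h.py <<'E'
import numpy as np, cv2
from scipy.spatial.transform import Rotation as R
from scipy.optimize import least_squares
from workcell import *
def rot(q): return R.from_quat([q[1],q[2],q[3],q[0]]).as_matrix()
def proj(c,P):
    p=(np.atleast_2d(P)-c['xyz'])@rot(c['orientation'])
    p=p*[1,-1,-1]
    return np.c_[c['fx']*p[:,0]/p[:,2]+c['cx'],c['fy']*p[:,1]/p[:,2]+c['cy']]
def projw(c,P):
    p=(np.atleast_2d(P)-c['xyz'])@rot(c['orientation'])*[1,-1,-1]
    r=np.hypot(p[:,0],p[:,1]); th=np.arctan2(r,p[:,2])
    return np.c_[c['fx']*th*p[:,0]/r+c['cx'],c['fy']*th*p[:,1]/r+c['cy']]
def place(v,P):
    c,s=np.cos(v[2]),np.sin(v[2]);P=np.atleast_2d(P)
    return np.c_[v[0]+c*P[:,0]-s*P[:,1],v[1]+s*P[:,0]+c*P[:,1],P[:,2]]
def crop(pts,s,off): return (np.array(pts,float)+.5)/s-.5+off
E
cat > fit.py <<'E'
from h import *
T=camera_info('top');S=camera_info('side')
# stand
bt=crop([(145,70),(80,430),(475,502)],7,(415,200))
tt=crop([(268,165),(262,212),(662,235),(650,278)],7,(415,200))
ts=crop([(163,28),(190,22),(288,207),(258,210),(212,537),(242,537)],3.4,(330,285))
H=.197;w=.055
Ptt=[(0,w,H),(-.014,w,H),(0,-w,H),(-.014,-w,H)]
Pts=[(-.014,w,H),(0,w,H),(0,-w,H),(-.014,-w,H),(-.014,-w,.012),(0,-w,.012)]
def res(v,full=False):
    b=v[3]
    Pbt=[(b+.06,.065,.012),(b-.06,.065,.012),(b-.06,-.065,.012)]
    r=[proj(T,place(v,Pbt))-bt,proj(T,place(v,Ptt))-tt,proj(S,place(v,Pts))-ts]
    return np.vstack(r) if full else np.vstack(r).ravel()
f=least_squares(res,[.43,-.22,-.1,0],loss='soft_l1')
print('stand',f.x,np.degrees(f.x[2]));print(res(f.x,True).round(1))
# rack
rt=crop([(70,175),(205,85),(395,362),(262,455)],6,(170,200))
z=.03;Prt=[(-.031,.065,z),(.031,.065,z),(.031,-.065,z),(-.031,-.065,z)]
g=lambda v:(proj(T,place(v,Prt))-rt).ravel()
k=least_squares(g,[.4,.25,-.6]);print('rack',k.x,np.degrees(k.x[2]),g(k.x).round(1))
# plaque from side, x = carved
ps=crop([(178,82),(252,50),(140,232),(305,140)],6,(230,155))
Pps=[(.0,.02,.196),(.0,-.02,.196),(.004,.05,.150),(.004,-.05,.150)]
g2=lambda v:(proj(S,place(v,Pps))-ps).ravel()
m=least_squares(g2,k.x);print('plaque',m.x,np.degrees(m.x[2]),g2(m.x).round(1))
# overlay
s=cv2.imread('pics/side0.png');t=cv2.imread('pics/top0.png')
pl=[(.004,y,z+.01) for y,z in [(-.05,0),(.05,0),(.05,.14),(.02,.14),(.02,.186),(-.02,.186),(-.02,.14),(-.05,.14)]]
rk=[(x*.031,y*.065,z) for z in(0,.03) for x,y in[(1,1),(-1,1),(-1,-1),(1,-1)]]
hl=[(.004,y,z+.01) for y,z in [(-.014,.056),(.014,.056),(.014,.122),(-.014,.122)]]
bd=[(x,y,z) for z in (.012,.197) for x,y in[(0,w),(-.014,w),(-.014,-w),(0,-w)]]
def dr(img,C,v,P,sc,off,col):
    q=(proj(C,place(v,P))-off+.5)*sc-.5
    cv2.polylines(img,[np.round(q).astype(int)],True,col,1)
for C,im,n,boxes in((S,s,'s',[(230,155,80,100),(330,285,120,170)]),(T,t,'t',[(170,200,90,90),(415,200,105,80)])):
    o=[]
    for (x,y,W,Hh) in boxes:
        i=cv2.resize(im[y:y+Hh,x:x+W],None,fx=4.5,fy=4.5,interpolation=cv2.INTER_CUBIC)
        for v,P,c in((m.x,pl,(0,0,255)),(m.x,hl,(0,0,255)),(k.x,rk[:4],(255,0,0)),(k.x,rk[4:],(255,0,0)),(f.x,bd[:4],(0,255,0)),(f.x,bd[4:],(0,255,0))):
            dr(i,C,v,P,4.5,np.array([x,y]),c)
        o.append(i)
    hh=max(i.shape[0] for i in o)
    o=[cv2.copyMakeBorder(i,0,hh-i.shape[0],0,0,cv2.BORDER_CONSTANT) for i in o]
    O=np.hstack(o); q=min(1,800/O.shape[1],600/O.shape[0]); cv2.imwrite(f'pics/ov_{n}.png',cv2.resize(O,None,fx=q,fy=q))
E
python3 fit.py
```

```text
stand [ 0.58896758 -0.28282605 -0.16622943 -0.00082159] -9.524244833784524
[[-1.7 -0.4]
 [-0.9 -0.1]
 [-0.   0.2]
 [-0.5 -1.2]
 [-0.7 -0.8]
 [-0.  -0.8]
 [ 0.6  0.2]
 [-2.  -1. ]
 [-0.2 -0.5]
 [ 1.5  0.4]
 [-0.9  1.2]
 [-0.4  3.2]
 [ 0.4  1.4]]
rack [ 0.56600519  0.27572601 -0.93513108] -53.57906414244306 [-0.7 -0.1  0.  -0.9  0.9  0.1 -0.3  0.8]
plaque [0.57126477 0.27962101 2.17352507] 124.53381342569737 [ 1.4  0.8  0.4  0.6 -1.  -1.  -0.8 -0.3]
```

```bash
sed -i 's/^Pps=.*/Pps=[(0,-.02,.196),(0,.02,.196),(.004,-.05,.150),(.004,.05,.150)]/' fit.py; python3 fit.py | grep -A3 -E "rack|plaque"
```

```text
rack [ 0.56600519  0.27572601 -0.93513108] -53.57906414244306 [-0.7 -0.1  0.  -0.9  0.9  0.1 -0.3  0.8]
plaque [ 0.56910678  0.28303873 -0.97047632] -55.60419712545758 [ 0.   0.4 -0.9  0.3  0.3 -0.6  0.6  0. ]
```

```bash
python3 -c "
import cv2;a=cv2.imread('pics/ov_s.png');print(a.shape,cv2.imread('pics/ov_t.png').shape)"
```

```text
(600, 706, 3) (369, 800, 3)
```

View pics/ov_s.png

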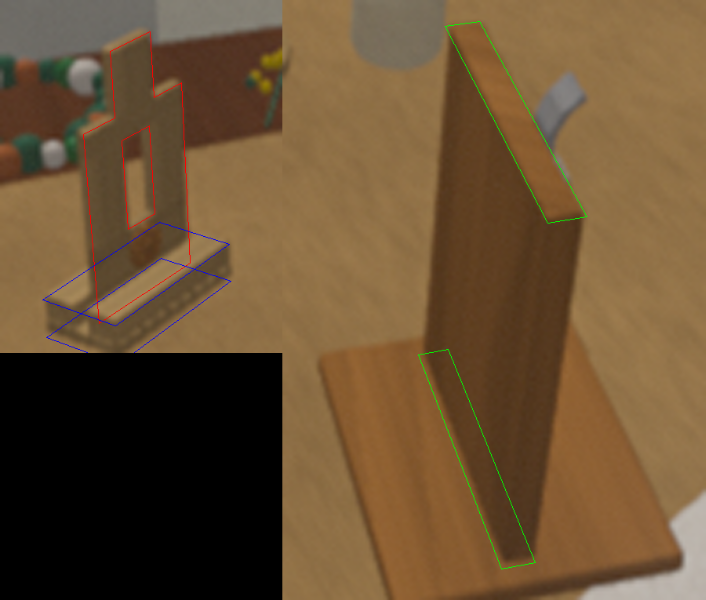

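View pics/ov_t.png

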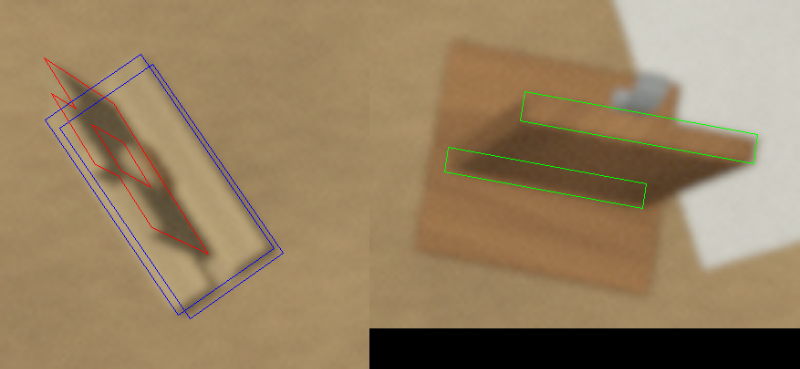

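```bash
cat >> h.py <<'E'
def tgt(pos,jaw_deg):
    """shift in tool axes to TCP target, and turn options about tool x so jaw axis (z) at jaw_deg mod 180"""
    o=get_obs();M=rot(o['tcp_rot']);d=M.T@(np.array(pos)-o['position'])
    j=np.degrees(np.arctan2(M[1,2],M[0,2]))
    a=(jaw_deg-j+90)%180-90
    print('t',round(o['t'],2),'pos',o['position'].round(4),'jaw',round(j,2),'shift mm',(d*1e3).round(1),'turn',round(-a,2),'q6',o['joint_pos'][5].round(3),'w',round(o['width'],4),'F',o['ft_force'].round(2),'xax',M[:,0].round(3))
E
python3 -c "
from h import *
tgt((.568,.279,.47),-54.6)
T=camera_info('wrist');print(rot(T['orientation']))"
```

```text
t 0.15 pos [0.2217 0.5305 0.4042] jaw 67.32 shift mm [ -65.7 -416.5  -98.6] turn -58.08 q6 -0.134 w 0.085 F [-0.21 -0.14  0.09] xax [-0.    -0.001 -1.   ]
[[ 0.38577908 -0.88407247 -0.26379987]
 [ 0.92258947  0.37022358  0.10845814]
 [ 0.00178008 -0.28521986  0.95846047]]
```

```bash
python3 -m handwheel '[[[-0.006,-0.038,-0.009],7],[[-0.012,-0.076,-0.018],14],[[-0.018,-0.114,-0.027],21],[[-0.024,-0.152,-0.036],28],[[-0.030,-0.190,-0.045],35]]' 100; python3 -c "
from h import *
tgt((.568,.279,.47),-54.6)"
```

```text
t: 0.57
position: [0.3808, 0.4144, 0.4349]
tcp_rot: [0.68, -0.195, 0.68, 0.195]
ft_force: [0.5, 0.7, -0.8]
width: 0.0855
t 0.57 pos [0.3808 0.4144 0.4349] jaw 32.0 shift mm [ -35.1 -214.1   87. ] turn 86.6 q6 0.132 w 0.0855 F [ 0.5   0.73 -0.79] xax [-0. -0. -1.]
```

```bash
python3 -m handwheel '[[[-0.006,-0.036,0.015],7],[[-0.012,-0.071,0.029],14],[[-0.018,-0.107,0.044],21],[[-0.024,-0.143,0.058],28],[[-0.030,-0.178,0.072],35]]' ; python3 -c "
from h import *
tgt((.568,.279,.47),-54.6)"
```

```text
t: 0.98
position: [0.537, 0.3023, 0.4648]
tcp_rot: [0.707, 0.019, 0.707, -0.019]
ft_force: [-0.7, 1.9, -0.6]
width: 0.0851
t 0.98 pos [0.537  0.3023 0.4648] jaw -3.04 shift mm [ -5.2 -21.6  32.1] turn 51.56 q6 0.441 w 0.0851 F [-0.71  1.86 -0.57] xax [-0. -0. -1.]
```

```bash
python3 -m handwheel '[[[-0.002,-0.007,0.010],7],[[-0.004,-0.014,0.020],14],[[-0.005,-0.021,0.032],21],[[-0.005,-0.021,0.032],28],[[-0.005,-0.021,0.032],35]]' ; python3 -m handwheel '[[[0,0,0],7],[[0,0,0],14],[[0,0,0],16.5],[[0,0,0],16.5],[[0,0,0],16.5]]'; python3 -c "
from h import *
tgt((.568,.279,.47),-54.6)
c=camera_info('wrist');im=grab_frame('wrist')[:,:,::-1].copy();cv2.imwrite('pics/w1.png',im)
np.save('w1.npy',c,allow_pickle=True)"
```

```text
t: 1.4
position: [0.5674, 0.2808, 0.4691]
tcp_rot: [0.668, 0.23, 0.669, -0.231]
ft_force: [-0.1, -1.2, 0.2]
width: 0.0854
t: 1.82
position: [0.5667, 0.2814, 0.4695]
tcp_rot: [0.63, 0.321, 0.63, -0.322]
ft_force: [0.4, -0.1, 0.1]
width: 0.0857
t 1.82 pos [0.5667 0.2814 0.4695] jaw -54.06 shift mm [-0.5 -0.3  2.7] turn 0.54 q6 1.283 w 0.0857 F [ 0.38 -0.06  0.07] xax [-0. -0. -1.]
```

View pics/w1.png

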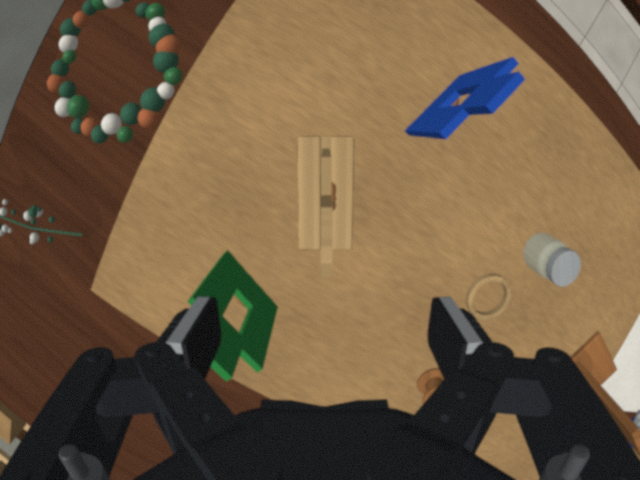

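The wrist view shows the rack at (325,193), nearly aligned with the jaws. The rosette (brown, about (335,197)) is on the right-hand side. I'll refine with an enlarged crop.

```bash
python3 -c "
import cv2
im=cv2.imread('pics/w1.png');cv2.imwrite('pics/w1c.png',cv2.resize(im[130:270,285:365],None,fx=4.2,fy=4.2,interpolation=cv2.INTER_CUBIC))"
```

```text
(no output)
```

View pics/w1c.png

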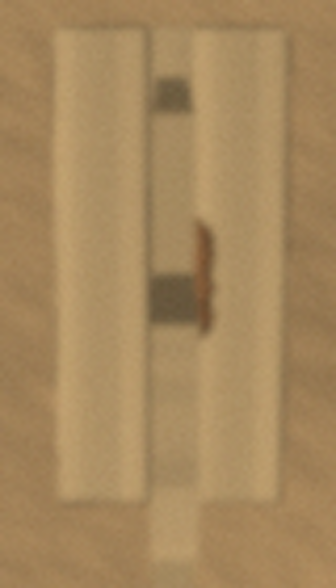

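```bash
cat > fitw.py <<'E'
from h import *
c=np.load('w1.npy',allow_pickle=True).item()
cr=lambda p:crop(p,4.2,(285,130))
rp=cr([(52,30),(285,30),(280,500),(60,500)]);z=.03
RP=[(-.031,.065,z),(.031,.065,z),(.031,-.065,z),(-.031,-.065,z)]
pp=cr([(149,560),(198,560),(150,322),(198,322),(150,113),(191,113)])
PP=[(-.004,-.02,.196),(.004,-.02,.196),(-.004,.02,.196),(.004,.02,.196),(-.004,.05,.15),(.004,.05,.15)]
for P,q in((RP,rp),(PP,pp)):
    g=lambda v:(projw(c,place(v,P))-q).ravel()
    k=least_squares(g,[.567,.28,-.95]);print(k.x.round(4),np.degrees(k.x[2]).round(2),g(k.x).round(1))
v=(k.x[0],k.x[1])
n=np.array([np.cos(k.x[2]),np.sin(k.x[2])])
tgt((*v,.196-.008+.155),np.degrees(k.x[2]))
E
python3 fitw.py
```

```text
[ 0.5684  0.2806 -0.9407] -53.9 [-0.6 -0.6  0.7 -0.7  0.4  0.7 -0.5  0.8]
[ 0.5691  0.2806 -0.9383] -53.76 [ 0.2 -0.4 -0.  -0.4 -0.5  0.2  0.   0.1 -0.1  0.3  0.4  0.2]
t 1.87 pos [0.5667 0.2814 0.4695] jaw -54.05 shift mm [126.5   1.5   2. ] turn -0.29 q6 1.282 w 0.0854 F [ 0.09 -0.38 -0.27] xax [-0. -0. -1.]
```

```bash
python3 -m handwheel '[[[0.025,0.0015,0.002],-0.3],[[0.050,0.0015,0.002],-0.3],[[0.075,0.0015,0.002],-0.3],[[0.1,0.0015,0.002],-0.3],[[0.100,0.0015,0.002],-0.3]]' 50; python3 -c "
from h import *
tgt((.5691,.2806,.343),-53.8)"
```

```text
t: 2.28
position: [0.5685, 0.2804, 0.3646]
tcp_rot: [0.629, 0.318, 0.632, -0.322]
ft_force: [-0.7, -0.2, -0.8]
width: 0.0427
t 2.28 pos [0.5685 0.2804 0.3646] jaw -53.78 shift mm [21.6  0.7  0.2] turn 0.02 q6 1.275 w 0.0427 F [-0.7  -0.24 -0.77] xax [-0.007 -0.002 -1.   ]
```

```bash
python3 -m handwheel '[[[0.010,0.0005,0],0],[[0.020,0.0005,0],0],[[0.026,0.0005,0],0],[[0.026,0.0005,0],0],[[0.026,0.0005,0],0]]'; python3 -c "
from h import *
tgt((.5691,.2806,.343),-53.8)"
```

```text
t: 2.7
position: [0.5695, 0.2809, 0.3441]
tcp_rot: [0.63, 0.32, 0.63, -0.32]
ft_force: [0.4, -0.2, 0.3]
width: 0.0426
t 2.7 pos [0.5695 0.2809 0.3441] jaw -53.87 shift mm [ 1.1 -0.5  0. ] turn -0.07 q6 1.277 w 0.0426 F [ 0.42 -0.17  0.31] xax [ 0.  0. -1.]
```

```bash
python3 -m handwheel '[[[0,0,0],0],[[0,0,0],0],[[0,0,0],0],[[0,0,0],0],[[0,0,0],0]]' 0;python3 -m handwheel '[[[0,0,0],0],[[0,0,0],0],[[0,0,0],0],[[0,0,0],0],[[0,0,0],0]]' ; python3 -c "
from h import *
tgt((.5691,.2806,.343),-53.8)
c=camera_info('wrist');np.save('w2.npy',c,allow_pickle=True);cv2.imwrite('pics/w2.png',grab_frame('wrist')[:,:,::-1])"
```

```text
t: 3.12
position: [0.5695, 0.2809, 0.3444]
tcp_rot: [0.631, 0.321, 0.63, -0.32]
ft_force: [0.1, 0.0, 6.2]
width: 0.0067
t: 3.53
position: [0.5695, 0.2809, 0.3444]
tcp_rot: [0.631, 0.321, 0.63, -0.32]
ft_force: [0.6, 0.2, 5.8]
width: 0.0069
t 3.53 pos [0.5695 0.2809 0.3444] jaw -53.88 shift mm [ 1.4 -0.6  0. ] turn -0.08 q6 1.277 w 0.0069 F [0.58 0.18 5.77] xax [ 0.001  0.    -1.   ]
```

View pics/w2.png

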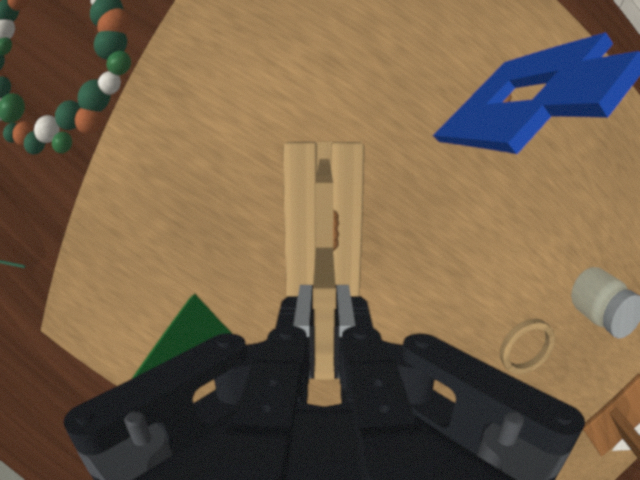

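```bash
python3 -m handwheel '[[[-0.006,0,0],0],[[-0.015,0,0],0],[[-0.030,0,0],0],[[-0.055,0,0],0],[[-0.085,0,0],0]]' ;python3 -m handwheel '[[[-0.025,0,0],0],[[-0.05,0,0],0],[[-0.07,0,0],0],[[-0.080,0,0],0],[[-0.080,0,0],0]]' ; python3 -c "
from h import *
v=np.array([.589,-.283]);a=np.radians(-9.5);n=np.array([np.cos(a),np.sin(a)])
p=v+.08*n;tgt((*p,.50),-9.5)
im=grab_frame('side')[:,:,::-1];cv2.imwrite('pics/s2.png',im)"
```

```text
t: 4.0
position: [0.5692, 0.2808, 0.4289]
tcp_rot: [0.63, 0.32, 0.631, -0.321]
ft_force: [-0.1, -0.1, -1.0]
width: 0.007
t: 4.42
position: [0.5692, 0.2808, 0.5113]
tcp_rot: [0.631, 0.321, 0.63, -0.32]
ft_force: [-0.4, 0.8, -1.3]
width: 0.0069
t 4.42 pos [0.5692 0.2808 0.5113] jaw -53.88 shift mm [  11.  -260.5  524.3] turn -44.38 q6 1.277 w 0.0069 F [-0.39  0.76 -1.26] xax [ 0.003  0.001 -1.   ]
```

View pics/s2.png

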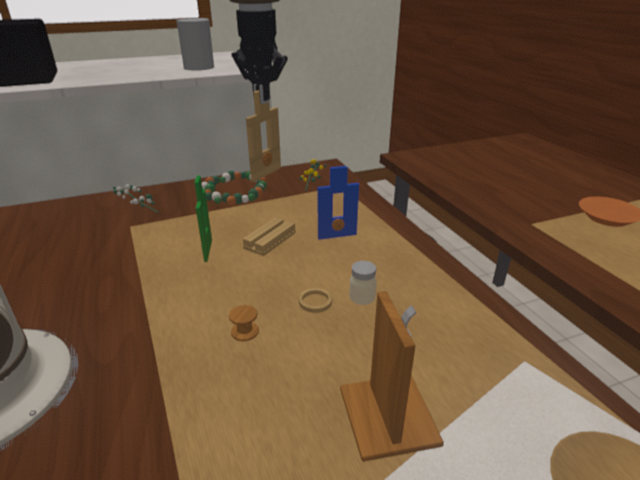

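```bash
python3 -m handwheel '[[[-0.005,-0.009,0.018],-4],[[-0.010,-0.022,0.045],-11],[[-0.015,-0.038,0.076],-18],[[-0.02,-0.054,0.107],-25],[[-0.025,-0.070,0.140],-32]]' ; python3 -c "
from h import *
v=np.array([.589,-.283]);a=np.radians(-9.5);n=np.array([np.cos(a),np.sin(a)])
p=v+.08*n;tgt((*p,.54),-9.5)"
```

```text
t: 4.88
position: [0.5951, 0.1278, 0.5317]
tcp_rot: [0.693, 0.135, 0.695, -0.136]
ft_force: [0.8, -0.9, -0.9]
width: 0.0069
t 4.88 pos [0.5951 0.1278 0.5317] jaw -22.08 shift mm [  -8.3 -365.6  226.8] turn -12.58 q6 0.47 w 0.0069 F [ 0.76 -0.88 -0.88] xax [-0.003 -0.    -1.   ]
```

```bash
python3 -m handwheel '[[[-0.002,-0.032,0.020],-4],[[-0.004,-0.065,0.040],-8],[[-0.006,-0.098,0.060],-12],[[-0.008,-0.131,0.080],-12.5],[[-0.008,-0.164,0.100],-12.5]]' ; python3 -c "
from h import *
v=np.array([.589,-.283]);a=np.radians(-9.5);n=np.array([np.cos(a),np.sin(a)])
p=v+.08*n;tgt((*p,.54),-9.5)"
```

```text
t: 5.3
position: [0.6249, -0.0627, 0.54]
tcp_rot: [0.704, 0.061, 0.705, -0.061]
ft_force: [1.1, 0.5, -1.8]
width: 0.0067
t 5.3 pos [ 0.6249 -0.0627  0.54  ] jaw -9.89 shift mm [-2.000e-01 -2.227e+02  8.240e+01] turn -0.39 q6 -0.05 w 0.0067 F [ 1.1   0.49 -1.81] xax [-0.002  0.    -1.   ]
```

```bash
python3 -m handwheel '[[[0,-0.030,0.022],-0.4],[[0,-0.060,0.044],-0.4],[[0,-0.088,0.066],-0.4],[[0,-0.105,0.082],-0.4],[[0,-0.110,0.082],-0.4]]' ;  python3 -c "
from h import *
v=np.array([.589,-.283]);a=np.radians(-9.5);n=np.array([np.cos(a),np.sin(a)])
p=v+.08*n;tgt((*p,.54),-9.5)
c=camera_info('wrist');np.save('w3.npy',c,allow_pickle=True);cv2.imwrite('pics/w3.png',grab_frame('wrist')[:,:,::-1])"
```

```text
t: 5.72
position: [0.6887, -0.1872, 0.537]
tcp_rot: [0.703, 0.06, 0.706, -0.06]
ft_force: [-0.2, 0.7, -1.5]
width: 0.0068
t 5.72 pos [ 0.6887 -0.1872  0.537 ] jaw -9.72 shift mm [  -3.  -110.9   -2.1] turn -0.22 q6 -0.204 w 0.0068 F [-0.18  0.69 -1.53] xax [-0.005  0.001 -1.   ]
```

View pics/w3.png

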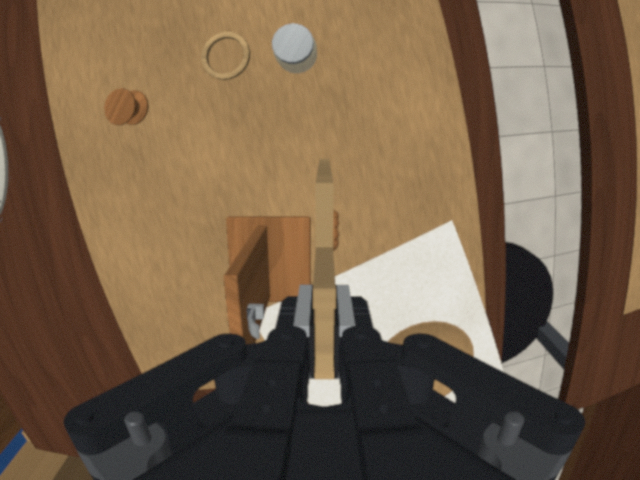

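The wrist view shows the plaque held straight with its rosette on the right, away from the board. The board's top edge runs from about (265,228) to (235,330), and the hook's leaf is at (255,318). I'll measure them in an enlarged crop.

```bash
python3 -c "
import cv2
im=cv2.imread('pics/w3.png');cv2.imwrite('pics/w3c.png',cv2.resize(im[205:355,210:360],None,fx=4,fy=4,interpolation=cv2.INTER_CUBIC))"
```

```text
(no output)
```

View pics/w3c.png

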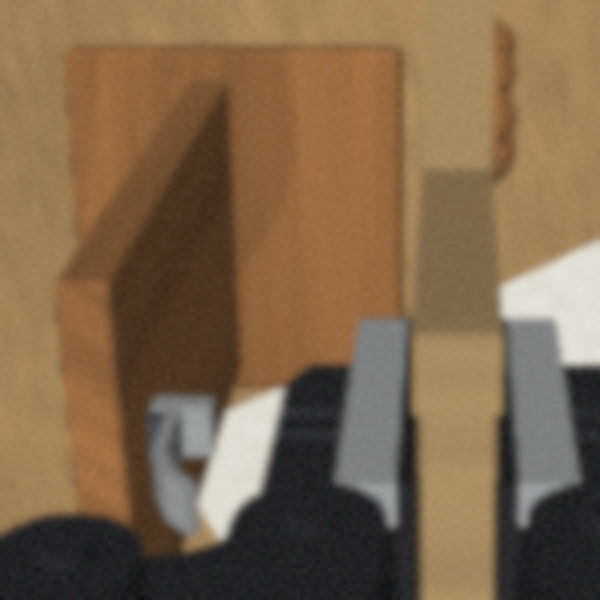

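```bash
cat > fits.py <<'E'
from h import *
c=np.load('w3.npy',allow_pickle=True).item()
cr=lambda p:crop(p,4,(210,205))
q=cr([(60,276),(109,278),(196,84),(226,86),(68,48),(400,48),(130,540),(240,360)])
def P(v):
    b=v[3]
    return [(-.014,.055,.197),(0,.055,.197),(-.014,.055,.012),(0,.055,.012),(b-.06,.065,.012),(b+.06,.065,.012),(0,v[4],.197),(0,v[5],.012)]
g=lambda v:(projw(c,place(v,P(v)))-q).ravel()
k=least_squares(g,[.589,-.283,-.166,0,-.03,-.05],loss='soft_l1')
v=k.x
print(v.round(4),np.degrees(v[2]).round(2));print(g(v).reshape(-1,2).round(2))
# leaf pts: predicted
L=[(.016+dx,y,.206) for dx in(0,) for y in(.007,-.007)]+[(.020,.007,.159),(.005,.007,.189)]
print(((projw(c,place(v,L))-(210,205)+.5)*4-.5).round(0))
# plaque check : point from image -> neck
o=get_obs()
T=camera_info('top');S=camera_info('side')
print('top/side board-top corners', proj(T,place(v,[(0,.055,.197),(0,-.055,.197)])).round(1),proj(S,place(v,[(0,.055,.197),(0,-.055,.197)])).round(1))
# plaque fit in same image, z known relative
zb=o['position'][2]-.3344
pp=cr([(415,332),(502,332),(423,170),(493,170)])
PP=[(-.004,.02,zb+.186),(.004,.02,zb+.186),(-.004,.02,zb+.14),(.004,.02,zb+.14)]
g2=lambda u:np.r_[(projw(c,place(u,PP))-pp).ravel()]
m=least_squares(g2,[.689,-.187,-.17]);print('plaque',m.x.round(4),np.degrees(m.x[2]),g2(m.x).round(1),'tcp',o['position'].round(4))
E
python3 fits.py
```

```text
[ 5.899e-01 -2.828e-01 -1.856e-01  5.000e-04 -1.550e-02 -5.270e-02] -10.63
[[-1.78  0.36]
 [ 0.51  0.36]
 [-1.4  -1.61]
 [ 0.98 -1.98]
 [-1.18  0.14]
 [ 0.98  1.08]
 [ 0.68 -0.06]
 [-0.09  0.  ]]
[[184. 483.]
 [188. 533.]
 [229. 395.]
 [152. 447.]]
top/side board-top corners [[452.4 220.9]
 [509.  232.4]] [[386.6 290.4]
 [415.6 345.8]]
plaque [ 0.6884 -0.1888 -0.1683] -9.64166067794605 [-0.8  0.1  0.4  0.1  0.4 -0.1  0.1 -0.1] tcp [ 0.6878 -0.1864  0.5375]
```

```bash
cat > st.py <<'E'
from h import *
import sys
def go(d,eye,lat=0,yaw=-10.0,v=(.5897,-.2828)):
    a=np.radians(yaw);n=np.array([np.cos(a),np.sin(a)]);y=np.array([-n[1],n[0]])
    p=np.array(v)+d*n+(lat)*y
    tgt((*p,eye+.2124),yaw)
    o=get_obs();e=o['position'][:2]-v;print('standoff mm',(e@n*1e3).round(2),'lat',(e@y*1e3).round(2),'eye z',((o['position'][2]-.2124)*1e3).round(2),'Fn',(o['ft_force'][:2]@n).round(2),'Fy',(o['ft_force'][:2]@y).round(2),'tq',o['ft_torque'].round(2))
E
python3 -m handwheel '[[[0.010,-0.020,-0.005],0.3],[[0.020,-0.040,-0.010],0.3],[[0.03,-0.070,-0.02],0.3],[[0.04,-0.095,-0.03],0.3],[[0.04,-0.112,-0.035],0.3]]';python3 -c "
from st import *
go(.04,.215,.001)"
```

```text
t: 6.18
position: [0.6322, -0.2888, 0.4983]
tcp_rot: [0.703, 0.061, 0.706, -0.06]
ft_force: [0.8, 1.2, -1.5]
width: 0.0067
t 6.18 pos [ 0.6322 -0.2888  0.4983] jaw -9.87 shift mm [70.9 -0.5 -2.7] turn 0.13 q6 -0.367 w 0.0067 F [ 0.82  1.17 -1.5 ] xax [-0.004  0.002 -1.   ]
standoff mm 42.93 lat 1.43 eye z 285.86 Fn 0.61 Fy 1.29 tq [0.03 0.   0.01]
```

```bash
python3 -m handwheel '[[[0.015,0,0],0],[[0.035,0,0],0],[[0.055,0,0],0],[[0.070,0,0],0],[[0.070,0,0],0]]';python3 -c "
from st import *
go(.04,.215,.001)
for n in ('side','top','wrist'): cv2.imwrite(f'pics/{n}4.png',grab_frame(n)[:,:,::-1])
np.save('w4.npy',camera_info('wrist'),allow_pickle=True)
s=cv2.imread('pics/side4.png');t=cv2.imread('pics/top4.png')
cv2.imwrite('pics/m4.png',np.hstack([cv2.resize(s[220:460,330:490],None,fx=2.4,fy=2.4,interpolation=2),cv2.resize(t[160:304,400:510],None,fx=4,fy=4,interpolation=2)[:576,:400]]))"
```

```text
t: 6.6
position: [0.6332, -0.2869, 0.427]
tcp_rot: [0.703, 0.061, 0.706, -0.06]
ft_force: [0.0, -1.0, -1.3]
width: 0.0069
t 6.6 pos [ 0.6332 -0.2869  0.427 ] jaw -9.82 shift mm [-0.4 -2.5 -3.6] turn 0.18 q6 -0.365 w 0.0069 F [ 0.02 -0.99 -1.29] xax [-0.005  0.003 -1.   ]
standoff mm 43.57 lat 3.5 eye z 214.59 Fn 0.19 Fy -0.97 tq [0.04 0.02 0.01]
```

View pics/m4.png

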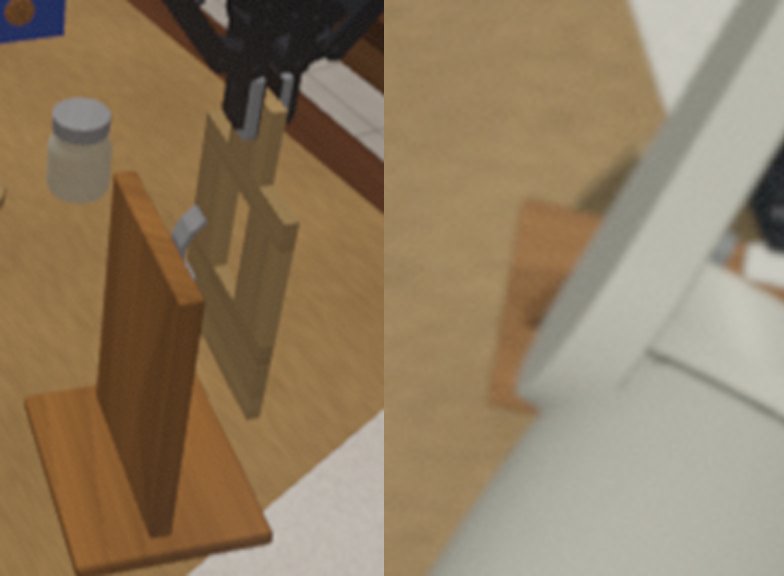

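View pics/wrist4.png

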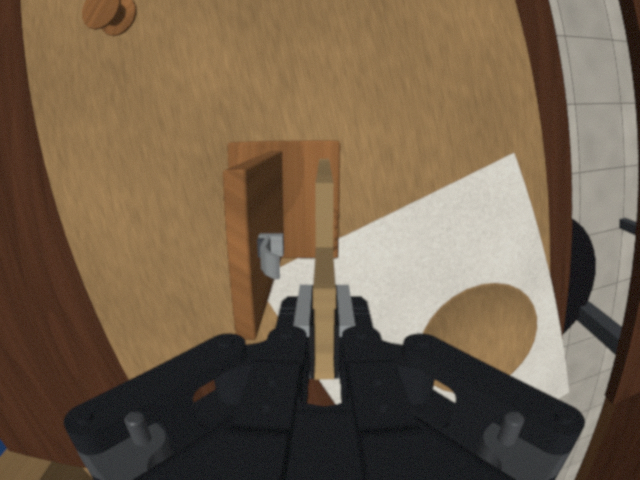

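The side view shows the plaque in front of the hook, aligned, with the board parallel to it. The wrist view shows the hook leaf at (270,258) and the board top from (235,170) to (245,335). I'll refine from this crop.

```bash
python3 -c "
import cv2
im=cv2.imread('pics/wrist4.png');cv2.imwrite('pics/w4c.png',cv2.resize(im[130:350,215:355],None,fx=2.7*2,fy=2.7,interpolation=cv2.INTER_CUBIC))"
```

View pics/w4c.png

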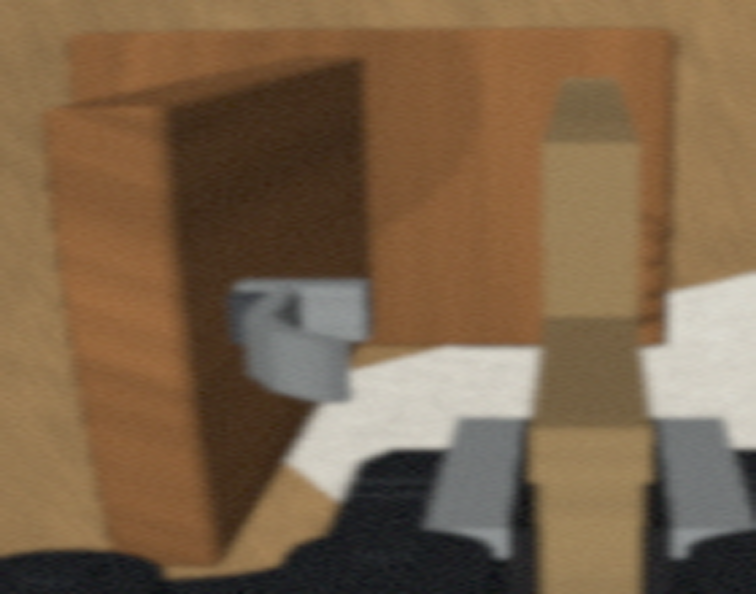

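```bash
cat > fits4.py <<'E'
from h import *
c=np.load('w4.npy',allow_pickle=True).item()
A=np.array([5.4,2.7]);cr=lambda p:crop(p,A,(215,130))
q=cr([(48,108),(165,106),(215,562),(115,552),(70,35),(670,35),(662,345),(362,62)])
def P(v):
    b=v[3];w=.055
    return [(-.014,w,.197),(0,w,.197),(0,-w,.197),(-.014,-w,.197),(b-.06,.065,.012),(b+.06,.065,.012),(b+.06,-.065,.012),(0,w,.012)]
g=lambda v:(projw(c,place(v,P(v)))-q).ravel()
k=least_squares(g,[.589,-.283,-.166,0],loss='soft_l1');v=k.x
print(v.round(4),np.degrees(v[2]).round(2));print(g(v).reshape(-1,2).round(2))
L=[(.016,.007,.206),(.016,-.007,.206),(.020,.007,.165),(.020,-.007,.165)]
print(((projw(c,place(v,L))-(215,130)+.5)*A-.5).round(0))
o=get_obs();zb=o['position'][2]-.3344
pp=cr([(528,425),(652,425),(545,318),(641,318),(545,142),(637,142),(560,80),(620,80)])
PP=[(s*.004,y,zb+z) for y,z in((.02,.186),(.02,.14),(.05,.14),(.05,0)) for s in(-1,1)]
g2=lambda u:(projw(c,place(u,PP))-pp).ravel()
m=least_squares(g2,[.63,-.29,-.17]);u=m.x
print('plaque',u.round(4),np.degrees(u[2]).round(2),g2(u).reshape(-1,2).round(1),'tcp',o['position'].round(4))
n=np.array([np.cos(v[2]),np.sin(v[2])]);y=np.array([-n[1],n[0]]);e=u[:2]-v[:2]
print('plaque rel. stand: off %.1f lat %.1f yaw %.2f'%(e@n*1e3,e@y*1e3,np.degrees(u[2]-v[2])))
E
python3 fits4.py
```

```text
[ 5.899e-01 -2.840e-01 -1.818e-01  2.000e-04] -10.42
[[-1.39 -0.42]
 [ 0.81 -0.15]
 [ 0.98  1.71]
 [-1.19  4.44]
 [-1.17 -0.48]
 [ 0.83 -1.48]
 [ 0.07  1.78]
 [ 0.21 -2.25]]
[[320. 340.]
 [325. 401.]
 [394. 285.]
 [396. 338.]]
plaque [ 0.6339 -0.2892 -0.1737] -9.96 [[ 0.4  0.2]
 [ 0.3  0.2]
 [-0.1 -0.7]
 [-0.8 -0.6]
 [-0.4  0.6]
 [ 0.5  0.6]
 [ 0.5 -0.5]
 [-0.8 -0.5]] tcp [ 0.6334 -0.2873  0.4322]
plaque rel. stand: off 44.2 lat 2.8 yaw 0.46
```

```bash
python3 -m handwheel '[[[0.002,-0.0015,-0.006],0.2],[[0.004,-0.003,-0.014],0.5],[[0.004,-0.003,-0.022],0.5],[[0.004,-0.003,-0.030],0.5],[[0.004,-0.003,-0.0345],0.5]]'; python3 -m handwheel '[[[0,0,0],0],[[0,0,0],0],[[0,0,0],0],[[0,0,0],0],[[0,0,0],0]]';python3 -c "
from st import *
go(.007,.2,.001,-10.4)
for n in ('side','wrist'): cv2.imwrite(f'pics/{n}5.png',grab_frame(n)[:,:,::-1])
np.save('w5.npy',camera_info('wrist'),allow_pickle=True)
s=cv2.imread('pics/side5.png');t=cv2.imread('pics/wrist5.png')
cv2.imwrite('pics/m5.png',np.hstack([cv2.resize(s[240:440,340:460],None,fx=3,fy=3,interpolation=2),cv2.resize(t[150:350,220:360],None,fx=3,fy=3,interpolation=2)]))"
```

```text
t: 7.17
position: [0.5979, -0.2847, 0.4282]
tcp_rot: [0.704, 0.064, 0.704, -0.064]
ft_force: [-0.7, 0.1, -1.0]
width: 0.0067
t: 7.58
position: [0.5992, -0.285, 0.4272]
tcp_rot: [0.704, 0.064, 0.704, -0.064]
ft_force: [-0.2, 0.2, -1.3]
width: 0.0066
t 7.58 pos [ 0.5992 -0.285   0.4272] jaw -10.35 shift mm [14.8  1.4 -2.8] turn 0.05 q6 -0.379 w 0.0066 F [-0.22  0.17 -1.31] xax [-0.  0. -1.]
standoff mm 9.78 lat -0.41 eye z 214.79 Fn -0.25 Fy 0.13 tq [0.06 0.03 0.  ]
```

View pics/m5.png

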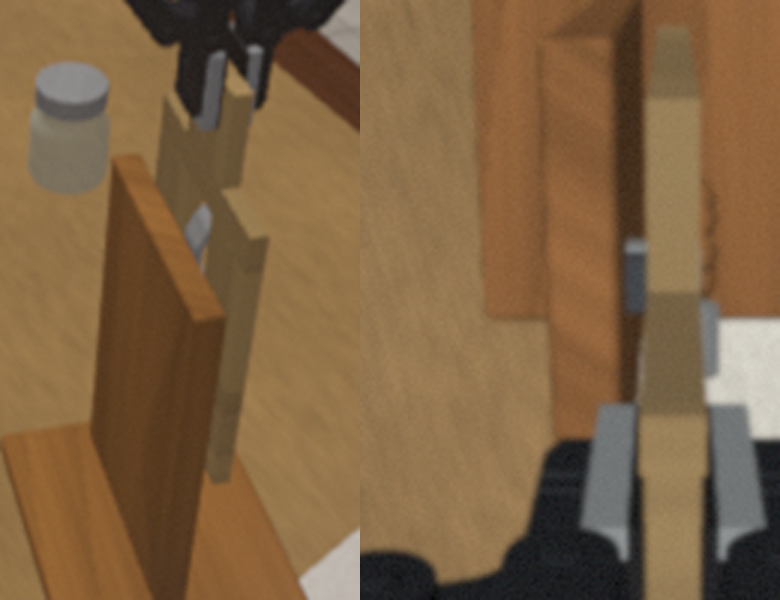

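```bash
python3 -m handwheel '[[[0,0.0005,-0.001],0],[[0,0.0005,-0.002],0],[[0,0.0005,-0.003],0],[[0,0.0005,-0.0035],0],[[0,0.0005,-0.0035],0]]';python3 -c "
from st import *
go(.005,.2,.001,-10.4)
cv2.imwrite('pics/wrist6.png',grab_frame('wrist')[:,:,::-1])
np.save('w6.npy',camera_info('wrist'),allow_pickle=True)
t=cv2.imread('pics/wrist6.png')
cv2.imwrite('pics/m6.png',cv2.resize(t[150:300,220:360],None,fx=4,fy=4,interpolation=2))"
```

```text
t: 8.1
position: [0.5955, -0.2838, 0.4275]
tcp_rot: [0.704, 0.064, 0.704, -0.064]
ft_force: [-0.8, 0.2, -1.6]
width: 0.0067
t 8.1 pos [ 0.5955 -0.2838  0.4275] jaw -10.36 shift mm [15.1  1.  -0.9] turn 0.04 q6 -0.381 w 0.0067 F [-0.77  0.19 -1.59] xax [-0. -0. -1.]
standoff mm 5.88 lat 0.02 eye z 215.06 Fn -0.79 Fy 0.05 tq [0.02 0.03 0.01]
```

View pics/m6.png

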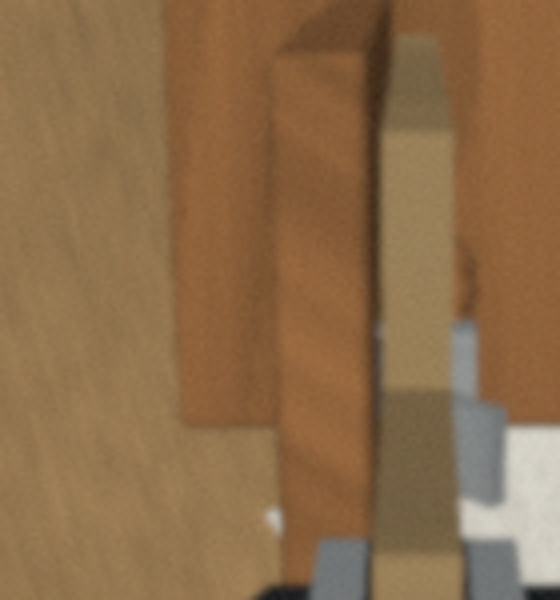

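```bash
python3 -m handwheel '[[[0.003,0,0],0],[[0.006,0,0],0],[[0.009,0,0],0],[[0.011,0,0],0],[[0.012,0,0],0]]';python3 -c "
from st import *
go(.005,.19,.001,-10.4)"; python3 -m handwheel '[[[0.001,0,0],0],[[0.002,0,0],0],[[0.003,0,0],0],[[0.004,0,0],0],[[0.005,0,0],0]]';python3 -c "
from st import *
go(.005,.19,.001,-10.4)"
```

```text
t: 8.57
position: [0.5956, -0.2838, 0.4148]
tcp_rot: [0.704, 0.064, 0.704, -0.064]
ft_force: [0.7, 0.5, -1.8]
width: 0.0069
t 8.57 pos [ 0.5956 -0.2838  0.4148] jaw -10.35 shift mm [12.4  1.  -1. ] turn 0.05 q6 -0.381 w 0.0069 F [ 0.69  0.55 -1.83] xax [-0.001  0.    -1.   ]
standoff mm 6.02 lat 0.04 eye z 202.36 Fn 0.58 Fy 0.66 tq [ 0.04  0.   -0.01]
t: 8.98
position: [0.5956, -0.2838, 0.4112]
tcp_rot: [0.705, 0.064, 0.704, -0.064]
ft_force: [-2.4, 1.9, 11.0]
width: 0.0068
t 8.98 pos [ 0.5956 -0.2838  0.4112] jaw -10.36 shift mm [ 8.8  0.9 -1. ] turn 0.04 q6 -0.381 w 0.0068 F [-2.37  1.94 11.04] xax [ 0.001 -0.001 -1.   ]
standoff mm 5.96 lat 0.07 eye z 198.76 Fn -2.69 Fy 1.48 tq [0.27 0.5  0.04]
```

```bash
python3 -c "
from st import *
for n in ('side','wrist'): cv2.imwrite(f'pics/{n}7.png',grab_frame(n)[:,:,::-1])
s=cv2.imread('pics/side7.png');t=cv2.imread('pics/wrist7.png')
cv2.imwrite('pics/m7.png',np.hstack([cv2.resize(s[240:440,340:460],None,fx=3,fy=3,interpolation=2),cv2.resize(t[150:350,220:360],None,fx=3,fy=3,interpolation=2)]))
go(.0045,.19,.001,-10.4)"
```

```text
t 9.08 pos [ 0.5955 -0.2838  0.4113] jaw -10.36 shift mm [ 8.9  0.9 -1.4] turn 0.04 q6 -0.381 w 0.0064 F [-2.57  0.69  7.24] xax [ 0.001 -0.001 -1.   ]
standoff mm 5.9 lat 0.07 eye z 198.88 Fn -2.65 Fy 0.22 tq [0.19 0.49 0.04]
```

View pics/m7.png

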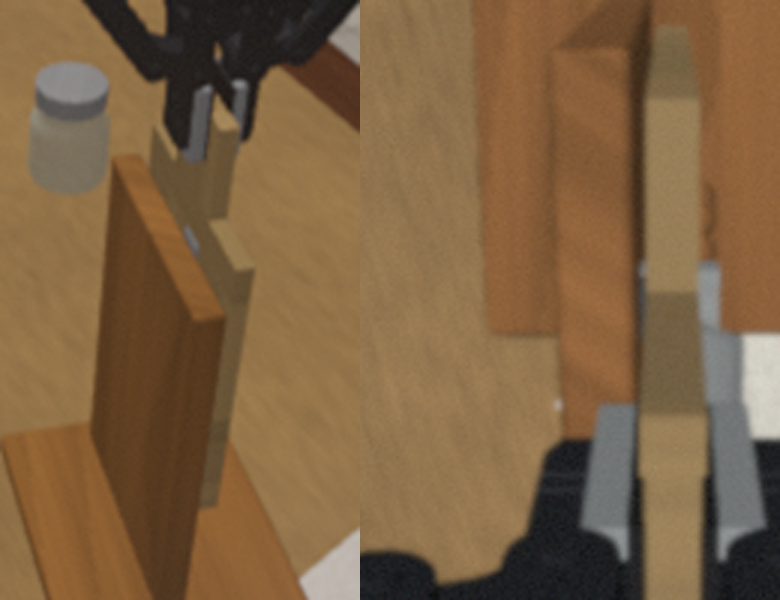

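```bash
python3 -m handwheel '[[[0.0003,0,-0.0005],0],[[0.0006,0,-0.001],0],[[0.0009,0,-0.0013],0],[[0.0012,0,-0.0015],0],[[0.0015,0,-0.0015],0]]';python3 -c "
from st import *
go(.0045,.19,.001,-10.4)"
```

```text
t: 9.5
position: [0.5941, -0.2836, 0.4087]
tcp_rot: [0.704, 0.064, 0.704, -0.064]
ft_force: [-0.6, 1.0, 1.7]
width: 0.0071
t 9.5 pos [ 0.5941 -0.2836  0.4087] jaw -10.36 shift mm [6.3 1.  0.1] turn 0.04 q6 -0.381 w 0.0071 F [-0.58  1.    1.73] xax [-0.  0. -1.]
standoff mm 4.45 lat 0.03 eye z 196.35 Fn -0.75 Fy 0.88 tq [ 0.03  0.37 -0.03]
```

```bash
python3 -m handwheel '[[[0.0005,0,0],0],[[0.001,0,0],0],[[0.0015,0,0],0],[[0.002,0,0],0],[[0.0025,0,0],0]]';python3 -c "
from st import *
go(.0045,.19,.001,-10.4)"
```

```text
t: 9.92
position: [0.5941, -0.2836, 0.4065]
tcp_rot: [0.704, 0.064, 0.704, -0.064]
ft_force: [-4.0, 0.9, 4.5]
width: 0.007
t 9.92 pos [ 0.5941 -0.2836  0.4065] jaw -10.36 shift mm [4.1 1.  0. ] turn 0.04 q6 -0.381 w 0.007 F [-3.97  0.95  4.46] xax [-0. -0. -1.]
standoff mm 4.47 lat 0.04 eye z 194.08 Fn -4.08 Fy 0.21 tq [0.12 0.7  0.05]
```

```bash
python3 -m handwheel '[[[0.0005,0,0],0],[[0.001,0,0],0],[[0.0015,0,0],0],[[0.002,0,0],0],[[0.0025,0,0],0]]';python3 -c "
from st import *
go(.0045,.19,.001,-10.4)"
```

```text
t: 10.33
position: [0.5941, -0.2836, 0.404]
tcp_rot: [0.704, 0.064, 0.704, -0.064]
ft_force: [-5.2, 1.5, 5.8]
width: 0.0067
t 10.33 pos [ 0.5941 -0.2836  0.404 ] jaw -10.36 shift mm [1.6 1.  0. ] turn 0.04 q6 -0.381 w 0.0067 F [-5.21  1.51  5.79] xax [-0. -0. -1.]
standoff mm 4.47 lat 0.04 eye z 191.61 Fn -5.39 Fy 0.54 tq [ 0.18  0.79 -0.03]
```

```bash
python3 -m handwheel '[[[0.0006,0,0],0],[[0.0012,0,0],0],[[0.0018,0,0],0],[[0.0024,0,0],0],[[0.003,0,0],0]]';python3 -c "
from st import *
go(.0045,.19,.001,-10.4)";python3 -m handwheel '[[[0.0005,0,0],0],[[0.001,0,0],0],[[0.0015,0,0],0],[[0.002,0,0],0],[[0.0025,0,0],0]]';python3 -c "
from st import *
go(.0045,.19,.001,-10.4)"
```

```text
t: 10.75
position: [0.5941, -0.2836, 0.4012]
tcp_rot: [0.704, 0.064, 0.704, -0.064]
ft_force: [-4.8, 1.3, 10.1]
width: 0.0067
t 10.75 pos [ 0.5941 -0.2836  0.4012] jaw -10.36 shift mm [-1.2  1.   0.1] turn 0.04 q6 -0.381 w 0.0067 F [-4.8   1.3  10.08] xax [ 0. -0. -1.]
standoff mm 4.42 lat 0.03 eye z 188.82 Fn -4.96 Fy 0.41 tq [0.17 1.03 0.04]
t: 11.17
position: [0.5941, -0.2836, 0.3982]
tcp_rot: [0.704, 0.064, 0.704, -0.064]
ft_force: [-5.6, 0.7, 3.2]
width: 0.0071
t 11.17 pos [ 0.5941 -0.2836  0.3982] jaw -10.36 shift mm [-4.2  1.   0.1] turn 0.04 q6 -0.381 w 0.0071 F [-5.56  0.73  3.23] xax [-0.001  0.    -1.   ]
standoff mm 4.43 lat 0.03 eye z 185.8 Fn -5.6 Fy -0.29 tq [0.13 0.88 0.02]
```

```bash
python3 -m handwheel '[[[0.0003,0,0],0],[[0.0006,0,0],0],[[0.0009,0,0],0],[[0.0012,0,0],0],[[0.0015,0,0],0]]';python3 -c "
from st import *
go(.0045,.18,.001,-10.4)";python3 -m handwheel '[[[0.0003,0,0],0],[[0.0006,0,0],0],[[0.0009,0,0],0],[[0.0012,0,0],0],[[0.0015,0,0],0]]';python3 -c "
from st import *
go(.0045,.18,.001,-10.4)"
```

```text
t: 11.58
position: [0.5941, -0.2836, 0.3967]
tcp_rot: [0.704, 0.064, 0.704, -0.064]
ft_force: [-4.3, 0.9, 3.5]
width: 0.0069
t 11.58 pos [ 0.5941 -0.2836  0.3967] jaw -10.36 shift mm [4.3 1.  0.1] turn 0.04 q6 -0.381 w 0.0069 F [-4.32  0.87  3.54] xax [-0.001  0.    -1.   ]
standoff mm 4.44 lat 0.01 eye z 184.31 Fn -4.41 Fy 0.07 tq [0.16 0.94 0.04]
t: 12.0
position: [0.5941, -0.2836, 0.3952]
tcp_rot: [0.704, 0.064, 0.704, -0.064]
ft_force: [-5.7, 0.1, 2.0]
width: 0.0064
t 12.0 pos [ 0.5941 -0.2836  0.3952] jaw -10.36 shift mm [2.8 1.  0.1] turn 0.04 q6 -0.381 w 0.0064 F [-5.73  0.11  2.04] xax [-0.001  0.    -1.   ]
standoff mm 4.43 lat 0.01 eye z 182.81 Fn -5.66 Fy -0.93 tq [0.19 0.92 0.06]
```

```bash
for i in 1; do python3 -m handwheel '[[[0.0002,0,0],0],[[0.0003,0,0],0],[[0.0005,0,0],0],[[0.0006,0,0],0],[[0.0007,0,0],0]]' | grep -E "pos|force"; done; python3 -m handwheel '[[[0.0002,0,0],0],[[0.0003,0,0],0],[[0.0005,0,0],0],[[0.0006,0,0],0],[[0.0007,0,0],0]]' | grep -E "pos|force"
```

```text
position: [0.5941, -0.2836, 0.3945]
ft_force: [-5.4, 1.0, 3.1]
position: [0.5941, -0.2836, 0.3937]
ft_force: [-5.3, 0.8, 3.4]
```

```bash
python3 -m handwheel '[[[0.0002,0,0],0],[[0.0003,0,0],0],[[0.0005,0,0],0],[[0.0006,0,0],0],[[0.0007,0,0],0]]' | grep -E "pos|force"
```

```text
position: [0.5941, -0.2836, 0.3931]
ft_force: [-5.4, 1.9, 3.0]
```

```bash
python3 -m handwheel '[[[0.0002,0,0],0],[[0.0003,0,0],0],[[0.0005,0,0],0],[[0.0006,0,0],0],[[0.0007,0,0],0]]' | grep -E "pos|force"
```

```text
position: [0.5941, -0.2836, 0.3924]
ft_force: [-5.9, 1.9, 2.9]
```

Still sliding at a steady 3 N or so, with the eye at about 180 mm. Continuing one step at a time.

```bash
python3 -m handwheel '[[[0.0002,0,0],0],[[0.0003,0,0],0],[[0.0005,0,0],0],[[0.0006,0,0],0],[[0.0007,0,0],0]]' | grep -E "pos|force"
```

```text
position: [0.5941, -0.2836, 0.3917]
ft_force: [-4.9, 0.6, 2.6]
```

```bash
python3 -m handwheel '[[[0.0002,0,0],0],[[0.0003,0,0],0],[[0.0005,0,0],0],[[0.0006,0,0],0],[[0.0007,0,0],0]]' | grep -E "pos|force"
```

```text
position: [0.5941, -0.2836, 0.391]
ft_force: [-4.9, 1.5, 3.7]
```

```bash
python3 -m handwheel '[[[0.0002,0,0],0],[[0.0003,0,0],0],[[0.0005,0,0],0],[[0.0006,0,0],0],[[0.0007,0,0],0]]' | grep -E "pos|force"
```

```text
position: [0.594, -0.2836, 0.3902]
ft_force: [-5.3, 1.8, 2.2]
```

```bash
python3 -m handwheel '[[[0.0002,0,0],0],[[0.0003,0,0],0],[[0.0005,0,0],0],[[0.0006,0,0],0],[[0.0007,0,0],0]]' | grep -E "pos|force"
```

```text
position: [0.5941, -0.2836, 0.3895]
ft_force: [-5.1, 1.0, 2.9]
```

```bash
python3 -m handwheel '[[[0.0002,0,0],0],[[0.0003,0,0],0],[[0.0005,0,0],0],[[0.0006,0,0],0],[[0.0007,0,0],0]]' | grep -E "pos|force"
```

```text
position: [0.5941, -0.2836, 0.3889]
ft_force: [-5.3, 1.8, 4.1]
```

```bash
python3 -m handwheel '[[[0.0002,0,0],0],[[0.0003,0,0],0],[[0.0005,0,0],0],[[0.0006,0,0],0],[[0.0007,0,0],0]]' | grep -E "pos|force"
```

```text
position: [0.5941, -0.2836, 0.3881]
ft_force: [-4.8, 1.1, 3.4]
```

```bash
python3 -m handwheel '[[[0.0002,0,0],0],[[0.0003,0,0],0],[[0.0005,0,0],0],[[0.0006,0,0],0],[[0.0007,0,0],0]]' | grep -E "pos|force"
```

```text
position: [0.5941, -0.2836, 0.3875]
ft_force: [-5.5, 0.7, 2.0]
```

```bash
python3 -m handwheel '[[[0.0002,0,0],0],[[0.0003,0,0],0],[[0.0005,0,0],0],[[0.0006,0,0],0],[[0.0007,0,0],0]]' | grep -E "pos|force"
```

```text
position: [0.5941, -0.2836, 0.3867]
ft_force: [-5.7, 0.9, 3.8]
```

```bash
python3 -m handwheel '[[[0.0002,0,0],0],[[0.0003,0,0],0],[[0.0005,0,0],0],[[0.0006,0,0],0],[[0.0007,0,0],0]]' | grep -E "pos|force"
```

```text
position: [0.594, -0.2836, 0.3861]
ft_force: [-5.8, 0.2, 3.8]
```

```bash
python3 -m handwheel '[[[0.0002,0,0],0],[[0.0003,0,0],0],[[0.0005,0,0],0],[[0.0006,0,0],0],[[0.0007,0,0],0]]' | grep -E "pos|force"
```

```text
position: [0.5941, -0.2836, 0.3854]
ft_force: [-5.6, 0.7, 3.3]
```

```bash
python3 -m handwheel '[[[0.0002,0,0],0],[[0.0003,0,0],0],[[0.0005,0,0],0],[[0.0006,0,0],0],[[0.0007,0,0],0]]' | grep -E "pos|force"
```

```text
position: [0.5941, -0.2835, 0.3846]
ft_force: [-4.8, 1.3, 2.5]
```

```bash
python3 -m handwheel '[[[0.0002,0,0],0],[[0.0003,0,0],0],[[0.0005,0,0],0],[[0.0006,0,0],0],[[0.0007,0,0],0]]' | grep -E "pos|force"
```

```text
position: [0.5941, -0.2836, 0.3839]
ft_force: [-5.7, 0.6, 3.0]
```

```bash
python3 -m handwheel '[[[0.0002,0,0],0],[[0.0003,0,0],0],[[0.0005,0,0],0],[[0.0006,0,0],0],[[0.0007,0,0],0]]' | grep -E "pos|force"
```

```text
position: [0.594, -0.2836, 0.3834]
ft_force: [-6.4, 1.5, 4.9]
```

```bash
python3 -m handwheel '[[[0.0002,0,0],0],[[0.0003,0,0],0],[[0.0005,0,0],0],[[0.0006,0,0],0],[[0.0007,0,0],0]]' | grep -E "pos|force"
```

```text
position: [0.594, -0.2835, 0.3833]
ft_force: [-8.0, 2.3, 10.9]
```

Vertical motion stalled at z = 0.3833 and force rose to 11 N, so this is probably the stop. One small confirming press.

```bash
python3 -m handwheel '[[[0.0001,0,0],0],[[0.0002,0,0],0],[[0.0003,0,0],0],[[0.0003,0,0],0],[[0.0003,0,0],0]]' | grep -E "pos|force"; python3 -c "
from st import *
go(.0045,.18,.001,-10.4)
for n in ('side','wrist'): cv2.imwrite(f'pics/{n}8.png',grab_frame(n)[:,:,::-1])
s=cv2.imread('pics/side8.png');t=cv2.imread('pics/wrist8.png')
cv2.imwrite('pics/m8.png',np.hstack([cv2.resize(s[240:440,340:460],None,fx=3,fy=3,interpolation=2),cv2.resize(t[150:350,220:360],None,fx=3,fy=3,interpolation=2)]))"
```

```text
position: [0.594, -0.2835, 0.3833]
ft_force: [-7.6, 2.8, 11.2]
t 19.92 pos [ 0.594  -0.2835  0.3833] jaw -10.35 shift mm [-9.1  0.9  0.2] turn 0.05 q6 -0.381 w 0.0071 F [-7.63  2.8  11.19] xax [ 0. -0. -1.]
standoff mm 4.32 lat 0.09 eye z 170.88 Fn -8.01 Fy 1.37 tq [0.4  1.43 0.12]
```

View pics/m8.png

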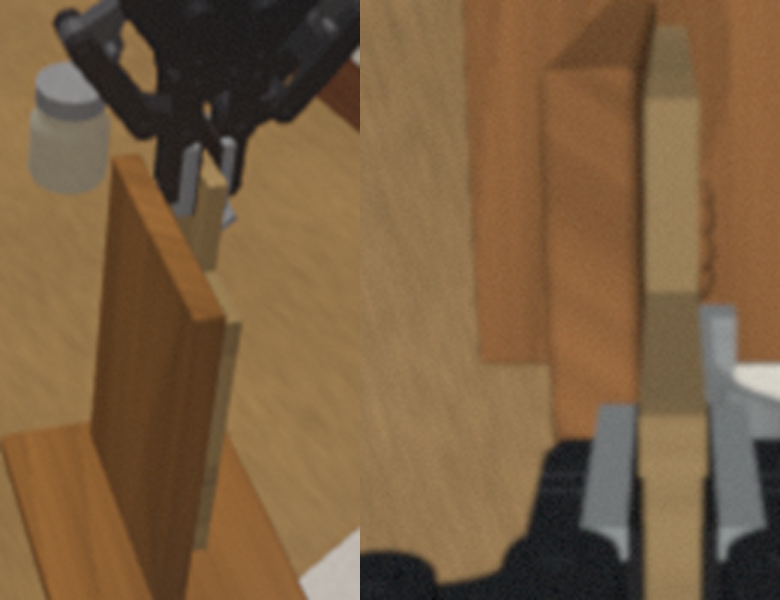

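Run:
```python
from h import *
c=camera_info('wrist')
v=(.5899,-.2838,np.radians(-10.4))
for x in(.016,.020,.023): print(x,projw(c,place(v,[(x,.007,.206),(x,-.007,.206)])).round(0).tolist())
o=get_obs();M=rot(o['tcp_rot'])
print('tip',projw(c,[o['position']+M@np.array([.173,s*.011,z]) for s in(1,-1) for z in(.004,.012)]).round(0).tolist())
t=cv2.imread('pics/wrist8.png')
cv2.imwrite('pics/m8b.png',cv2.resize(t[240:340,290:370],None,fx=6,fy=6,interpolation=2))
```

```text
0.016 [[350.0, 286.0], [349.0, 314.0]]
0.02 [[359.0, 285.0], [358.0, 314.0]]
0.023 [[366.0, 285.0], [365.0, 314.0]]
tip [[332.0, 279.0], [351.0, 279.0], [331.0, 324.0], [350.0, 324.0]]
```

View pics/m8b.png

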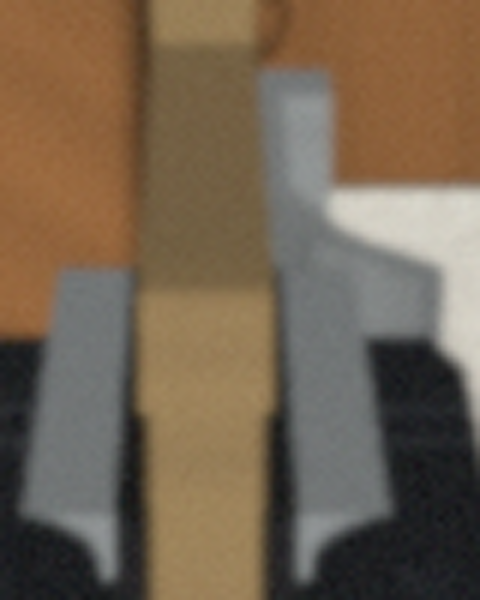

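The stall is rigid: 0.1 mm of give for an extra 8 N. The fingers are clear of the leaf and the board top, so this is the stop. I'll relax the press, then let go.

```bash
python3 -m handwheel '[[[-0.0002,0,0],0],[[-0.0004,0,0],0],[[-0.0005,0,0],0],[[-0.0005,0,0],0],[[-0.0005,0,0],0]]' | grep -E "pos|force"; python3 -m handwheel '[[[0,0,0],0],[[0,0,0],0],[[0,0,0],0],[[0,0,0],0],[[0,0,0],0]]' 45;  python3 -c "
from st import *
go(.0045,.18,.001,-10.4)
for n in ('side','wrist'): cv2.imwrite(f'pics/{n}9.png',grab_frame(n)[:,:,::-1])
s=cv2.imread('pics/side9.png');t=cv2.imread('pics/wrist9.png')
cv2.imwrite('pics/m9.png',np.hstack([cv2.resize(s[240:440,340:460],None,fx=3,fy=3,interpolation=2),cv2.resize(t[150:350,220:360],None,fx=3,fy=3,interpolation=2)]))"
```

```text
position: [0.594, -0.2835, 0.3833]
ft_force: [-7.5, 1.7, 8.6]
t: 20.85
position: [0.5942, -0.2836, 0.3828]
tcp_rot: [0.704, 0.064, 0.704, -0.064]
ft_force: [0.1, 0.5, -0.4]
width: 0.0384
t 20.85 pos [ 0.5942 -0.2836  0.3828] jaw -10.35 shift mm [-9.6  0.9 -0.1] turn 0.05 q6 -0.381 w 0.0384 F [ 0.08  0.48 -0.38] xax [-0. -0. -1.]
standoff mm 4.6 lat 0.07 eye z 170.44 Fn -0.01 Fy 0.49 tq [-0.02 -0.01 -0.  ]
```

View pics/m9.png

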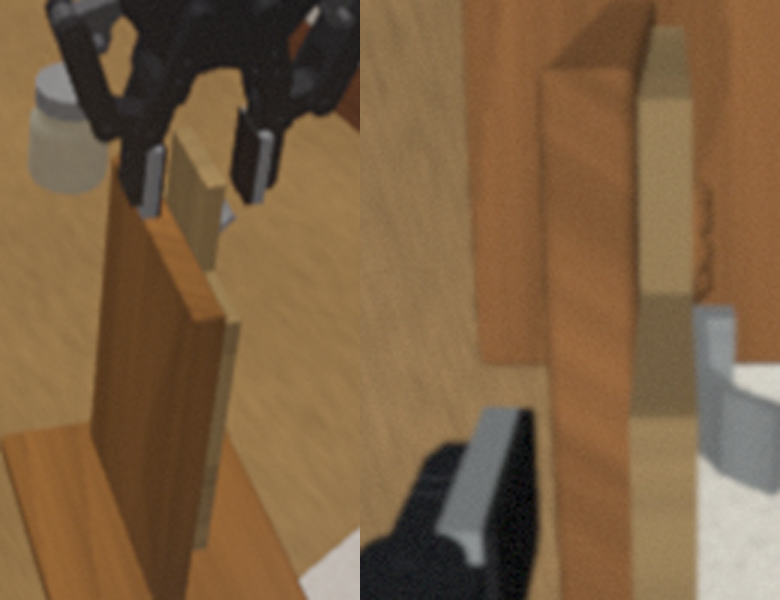

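```bash
python3 -m handwheel '[[[-0.010,0,0],0],[[-0.03,0,0],0],[[-0.06,0,0],0],[[-0.09,0,0],0],[[-0.12,0,0],0]]' 60 | grep -E "pos|force"; python3 -m handwheel '[[[-0.02,0.03,0],0],[[-0.04,0.06,0],0],[[-0.06,0.09,0],0],[[-0.06,0.12,0],0],[[-0.06,0.14,0],0]]' | grep -E "pos|force"; python3 -c "
from st import *
tgt((.6,-.2,.5),-10)
np.save('w10.npy',camera_info('wrist'),allow_pickle=True)
for n in ('wrist','side','top'): cv2.imwrite(f'pics/{n}10.png',grab_frame(n)[:,:,::-1])
s=cv2.imread('pics/side10.png');t=cv2.imread('pics/wrist10.png')
cv2.imwrite('pics/m10.png',np.hstack([cv2.resize(s[240:440,340:460],None,fx=3,fy=3,interpolation=2),cv2.resize(t[160:360,210:350],None,fx=3,fy=3,interpolation=2)]))"
```

```text
position: [0.5938, -0.2833, 0.5052]
ft_force: [0.7, 0.1, -0.1]
position: [0.6191, -0.1433, 0.5655]
ft_force: [0.8, -0.1, -1.1]
t 21.78 pos [ 0.6191 -0.1433  0.5655] jaw -10.29 shift mm [ 65.5 -59.2  -8.8] turn -0.29 q6 -0.169 w 0.0513 F [ 0.77 -0.09 -1.05] xax [ 0.003 -0.001 -1.   ]
```

View pics/m10.png

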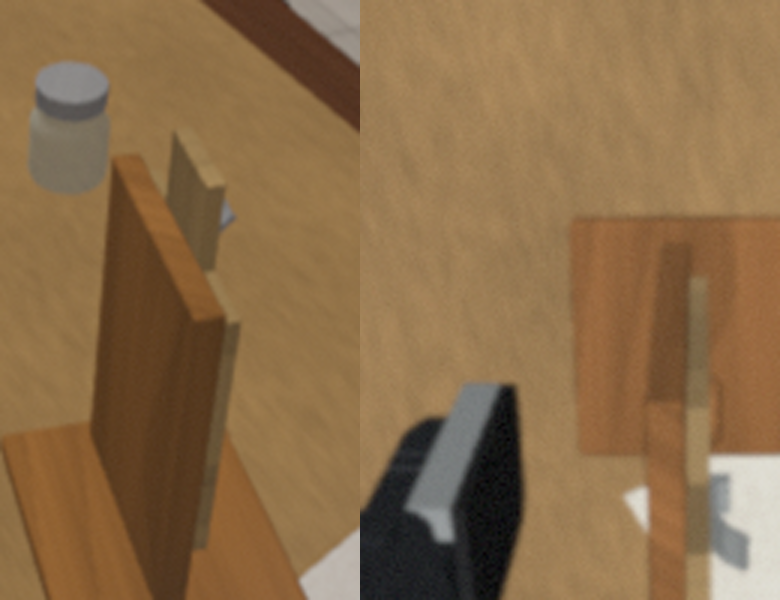

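View pics/top10.png

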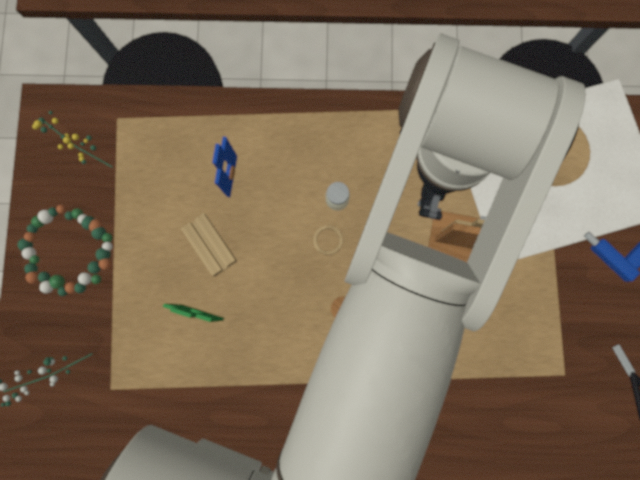

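View pics/wrist10.png

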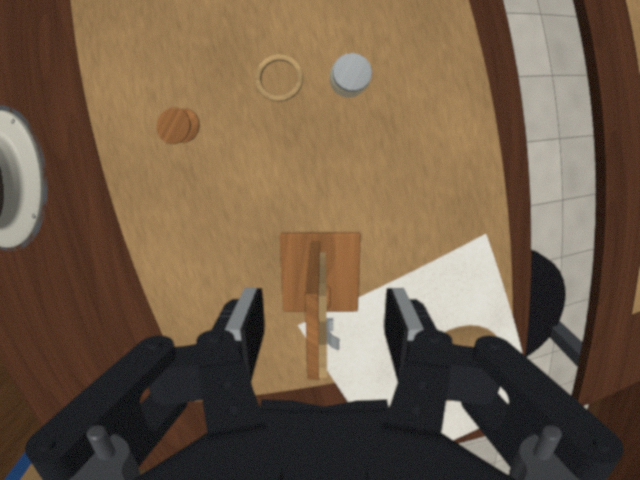

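Hung flush to the board, leaf through the hole, rosette outward, bystanders untouched. One overlay check of height and uprightness, then I'll let the arm settle.

```bash
python3 -m handwheel '[[[0,0,0],0],[[0,0,0],0],[[0,0,0],0],[[0,0,0],0],[[0,0,0],0]]' | grep -E "pos|force"
python3 - <<'E'
from h import *
S=camera_info('side');v=(.5898,-.2835,np.radians(-10.2))
i=cv2.imread('pics/side10.png');k=5;x0,y0=370,270
im=cv2.resize(i[y0:y0+120,x0:x0+100],None,fx=k,fy=k,interpolation=2)
e=.1709-.122
for col,dz in(((0,0,255),0),((255,0,0),.005)):
    for f in (0,.008):
        P=[(f,y,e+dz+z) for y,z in [(-.05,0),(.05,0),(.05,.14),(.02,.14),(.02,.186),(-.02,.186),(-.02,.14),(-.05,.14)]]
        q=(proj(S,place(v,P))-(x0,y0)+.5)*k-.5
        cv2.polylines(im,[np.round(q).astype(int)],True,col,1)
cv2.imwrite('pics/ov10.png',im)
E
```

```text
position: [0.6193, -0.1465, 0.5629]
ft_force: [0.6, -0.5, 0.4]
```

View pics/ov10.png

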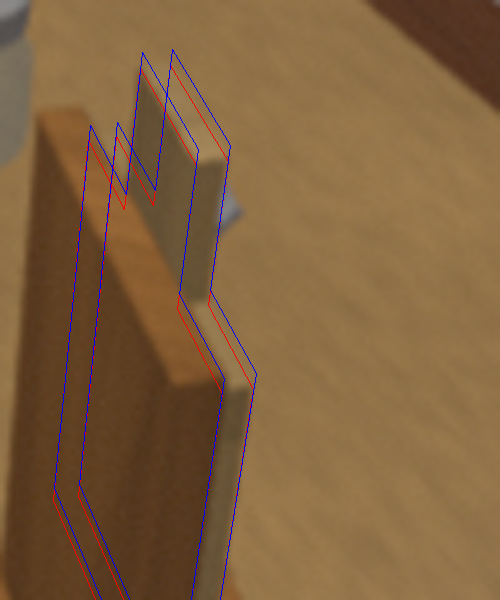

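The outline at the felt height (red) matches the plaque, which is upright. Handing in.

```bash
python3 -c "
from workcell import *
print(get_obs()['t']);print(job_done())"
```

```text
22.35
the job is handed in; nothing more can be done
None
```

The plaque is hanging on the stand's hook with the carved rosette facing outward. I handed the job in at 22.35 s, and the hand-in gave no verdict.

- **Lift and placing:** I gripped the wooden plaque by its neck, lifted it straight out of the rack, and slid its bar down behind the spring leaf.
- **Force:** Readings taken at the end of each move stayed at or below about 11 N vertically; they rose to about 11 N once early on the flare. I relieved that by moving about 1.5 mm towards the board. It then slid at about 3 N.
- **Stop:** Motion stalled rigidly with the bar's underside about 171 mm above the work surface, roughly 4 mm below the hook's origin. The reading there was about 11 N. I eased the press to about 9 N, let go and backed away.
- **Last checks:** With the gripper open, the wrist force fell to about zero. The pictures show the plaque upright and flush to the board, with the leaf through its hole. Its outline matched the height I felt. The jar and hoop show no sign of having moved. I saw the spool clearly only in the wrist view, because the arm half hid it from above, and I did not measure any of the three.
- **Disagreements:**
  - The cameras differed by about 1° on the stand's angle and a few millimetres on positions. I relied on the close wrist view and on feel.
  - The leaf tip looked about 20 mm out from the board, against the 16 mm stated; this did not affect the fit.

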